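# Pack up a table leg level in the drilling cradle

## Task

Pack up the table leg for drilling: on the black outline of the blue-and-plywood cradle stack the sanding block, then the pale offcut on it, then the dark block on top, each lying flat, centred and lengthwise along the cradle. Then lay the leg level across the saddle and the stack, its plain end about flush with the saddle's outer face and its tenon pointing out past the stack. Leave the masking tape and the wax tin alone.

Things in the scene. Friction and masses are not known exactly. Their poses are not given: they have to be found in the camera images.
- cradle: Drilling cradle fixed to the bench. Origin at bench level, y along it to the saddle, z up. Plywood base x -46..46, y -115..135, 12 mm thick, black outline at its -y end. Blue saddle: upright block 75 (x) x 24 mm at y = 115 (outer face y = 127), seat 84 mm above the bench (as high as the base with the three blocks), two cheeks 51 mm apart in x, 13 mm above the seat.
- packing_mark (a point): Centre of the black outline (71 x 121 mm, long side along the cradle's y) on top of the cradle's base, 12 mm above the bench, where the stack is built; at (0, -35, 12) mm in the cradle's frame. Axes as the cradle's.
- sanding_block: Loose sanding block of mid-brown wood with a dark red-brown lower facing, 62 (x) x 114 (y) x 30 (z) mm, 0.12 kg. Origin at the centre of its underside, y along its length, z up. Grasp across its 62 mm width.
- pale_offcut: Loose offcut of pale yellow wood, 60 (x) x 90 (y) x 22 (z) mm, 0.06 kg. Origin at the centre of its underside, y along its length, z up. Grasp across its 60 mm width.
- dark_block: Loose small block of dark red-brown hardwood, 30 (x) x 70 (y) x 20 (z) mm, 0.03 kg. Origin at the centre of its underside, y along its length, z up. Grasp across its 30 mm width.
- table_leg: Loose square table leg of brown wood lying flat, 35 (x) x 240 (y) x 35 (z) mm over all, 0.2 kg. Origin on its underside at mid-length, y along it: full section from y = -92 to the plain end at +120 mm, thinner tenon (22 mm wide, z = 11 to 24 mm) from -120 to -92 mm. Centre of mass at about y = +10 mm. Grasp across its 35 mm width.
- tenon_tip (a point): Centre of the end face of the leg's tenon, at (0, -120, 17.5) mm in the leg's frame. Axes as the leg's.
- masking_roll: Bystander: roll of masking tape lying flat, 100 mm across, 24 mm high. Origin at the centre of its underside.
- wax: Bystander: round wax tin with a red lid, 94 mm across, 30 mm high. Origin at the centre of its underside. Beside it stands a fixed stool carrying a fan: seat 0.36 m across, its middle about 0.71 m ahead of the robot and 0.02 m to its right, 0.41 m up, one leg 0.56 to 0.64 m ahead; the fan leans forward to 0.54 m above 0.53 m height. Keep the arm clear of them.
There are look-alikes about, which are no part of the job. Several things look just like the dark_block: the one meant starts farthest to the robot's left.

How it is judged:
By the outcome, as a careful person would: the job done as asked, in the order asked, and still so for the second after the job is handed in, with the robot touching nothing.
It also fails if it takes over 120 s, if anything falls off the work surface, if the arm or the gripper's body presses on something with over 40 N, if the wrist force passes 120 N, or if a joint passes its speed limit or range.

## Robot

A 7-joint arm with a two-finger parallel gripper is mounted at the origin on a cart in front of the work surface, level with it; the furniture and walls round the work are solid. World frame = base frame: x ahead of the robot, y to its left, z up, the work surface at z = 0. Lengths are in m, angles in degrees, forces in N, time in s.
With the tool pointing down it reaches from about 0.425 to 0.95 m from the base axis. Payload 4.7 kg.
Tool frame: the origin (TCP) lies on the centre line of the jaws, within the pads' length; the fingertips stand 17 mm ahead of it and the grasp point (between the pads) lies 2 mm behind it (robot.tip_extent is the distance from the TCP to the fingertips, in m); z points along the fingers, x is the direction in which the jaws open and shut, and the axes are right-handed (so a half turn about z gives the same grasp; the last joint's range is limited). The gripper opens to 87 mm and grips with 3 to 60 N. Pads are 19 mm wide; open, the fingers measure 117 mm over their backs; the gripper's body (75 mm by 190 mm) begins 51 mm behind the grasp point.
Start: joints at [-72.932, 26.849, -2.785, 87.806, 1.381, 65.374, -4.715], TCP at [0.217, 0.639, 0.24] pointing down, gripper open.
Joint ranges: [-148.3, 148.3], [-19.14, 114.17], [-79.39, 73.82], [5.75, 140.21], [-59.74, 239.74], [12.07, 113.84], [-152.46, 152.46]. Speed limits (degrees/s): [147.25, 147.25, 180, 180, 180, 180, 180].

## Interface

Orientations are given as [roll, pitch, yaw] about the fixed x, y, z axes, in that order (R = Rz(yaw) Ry(pitch) Rx(roll)).
In Python, from cell import robot, eoat, optics, sign_off gives the robot as it stands. Calls block until the motion is done:
- robot.movep(position, orientation): joint-space move of the TCP to a pose.
- robot.movel(position, rotation=None, feed=0.15, force_limit=None): straight line of the TCP; rotation=None keeps the orientation; feed is the mean speed in m/s. With force_limit (N) it stops when the force on the tool has changed by that much, and returns True; else False.
- robot.move_j(angles): joint-space move.
- eoat.set_gripper(opening, squeeze=None): finger opening in m; squeeze is the grip in N (None keeps the last); returns when the fingers have stopped.
- robot.pause(seconds).
- robot.ik(position, orientation): joint angles nearest the present ones, or None.
- optics.grab_frame(name): name is "scene" or "side" or "wrist"; returns a dict with "frame" (480x640x3 uint8, red, green, blue), "intrinsics" (3x3 intrinsics, pixels), "origin" and "attitude" of the camera in the world; the wrist camera has in their place "T_tool_cam" (4x4, takes a point from camera to tool coordinates, whose origin is the TCP and whose axes are the tool frame's). Camera axes: x right, y up, looking along -z (the intrinsics and any distortion apply to the point x, -y, -z); pixel columns grow to the right and rows downward; lengths in m; the calibration is good to about 2 mm. A picture is of the moment at which its call begins: read the wrist's pose just before it. There is no depth.
A pose or a line that the arm cannot do raises robot.Unreachable and nothing moves.
- sign_off(): hands the job in, once; it reports no verdict.
Readings, each from a call of its own:
- robot.current_time(): time.
- robot.current_q(): joint angles.
- robot.current_dq(): joint speeds.
- robot.current_tau(): joint torques, N m.
- robot.current_tool_pos(): TCP position.
- robot.current_orientation(): TCP orientation.
- robot.current_wrist_force(): force on the tool from outside, world axes, zero at the start.
- robot.current_moment(): the same for the moment, N m.
- robot.current_grip_width(): finger opening in m.
Only numpy, scipy, OpenCV 4.12 (cv2) and the standard library are available. Lean on these libraries where they do the work, as an engineer would, in place of code of your own. Each camera call takes 0.05 s, during which the arm holds its last target. There are 200 camera calls.

## Working session

There is one attempt and no reset: what is moved stays moved. The work goes in short steps, each a Python script; the robot and the scene stay as the last script left them, time stands still between calls to the robot, and variables do not carry over. Pictures are saved under pics/ and viewed, about 12 in all and at most 16, crops included, and the job is handed in when it is done.

```bash
mkdir -p pics; ls
cat > h.py <<'E'
import numpy as np, cv2
from cell import robot, eoat, optics, sign_off
from scipy.spatial.transform import Rotation as R
def cam(name):
    """returns img(bgr), K, R_wc, t"""
    if name=="wrist":
        p=np.array(robot.current_tool_pos()); o=robot.current_orientation()
        f=optics.grab_frame(name); T=np.array(f["T_tool_cam"])
        Rt=R.from_euler('xyz',o,degrees=True).as_matrix()
        return f["frame"][:,:,::-1].copy(),np.array(f["intrinsics"]),Rt@T[:3,:3],p+Rt@T[:3,3]
    f=optics.grab_frame(name)
    A=np.array(f["attitude"],float)
    Rm=A if A.shape==(3,3) else R.from_euler('xyz',A,degrees=True).as_matrix()
    return f["frame"][:,:,::-1].copy(),np.array(f["intrinsics"]),Rm,np.array(f["origin"])
def back(c,uv,z):
    _,K,Rm,t=c; uv=np.atleast_2d(uv).astype(float)
    d=np.c_[(uv[:,0]-K[0,2])/K[0,0],-(uv[:,1]-K[1,2])/K[1,1],-np.ones(len(uv))]@Rm.T
    return t+d*((z-t[2])/d[:,2])[:,None]
def proj(c,P):
    _,K,Rm,t=c; q=(np.atleast_2d(P)-t)@Rm
    return np.c_[K[0,0]*q[:,0]/-q[:,2]+K[0,2],K[1,1]*q[:,1]/q[:,2]+K[1,2]]
E
python3 - <<'E'
from h import *
for n in ("scene","side","wrist"):
    c=cam(n); cv2.imwrite(f"pics/{n}0.png",c[0]); print(n,c[1].tolist(),c[3],c[2].round(2).tolist())
f=optics.grab_frame("scene"); print({k:v for k,v in f.items() if k!="frame"})
print(robot.current_orientation())
E
```

```text
pics
scene [[540.9985666016644, 0.0, 318.5295634031486], [0.0, 540.9985666016644, 245.41256129656986], [0.0, 0.0, 1.0]] [-0.30373241 -0.66912855  0.60399701] [[0.58, 0.4, -0.71], [-0.81, 0.28, -0.51], [-0.01, 0.88, 0.48]]
side [[454.09928291385535, 0.0, 322.4261041681788], [0.0, 454.09928291385535, 241.44240482414003], [0.0, 0.0, 1.0]] [0.22973666 0.55632795 0.58091218] [[-0.93, 0.21, -0.3], [-0.36, -0.56, 0.75], [-0.01, 0.8, 0.59]]
wrist [[354.40462708210924, 0.0, 318.7397324298402], [0.0, 354.40462708210924, 239.0455184220738], [0.0, 0.0, 1.0]] [0.14376366 0.66352241 0.38403289] [[0.32, -0.91, -0.26], [0.95, 0.31, 0.09], [-0.0, -0.28, 0.96]]
{'intrinsics': array([[540.9985666,   0.       , 318.5295634],
       [  0.       , 540.9985666, 245.4125613],
       [  0.       ,   0.       ,   1.       ]]), 'origin': array([-0.30373241, -0.66912855,  0.60399701]), 'attitude': array([ 61.06791499,   0.32760105, -54.49004426])}
[1.79997724e+02 6.75089317e-02 7.12772078e+01]
```

View pics/scene0.png

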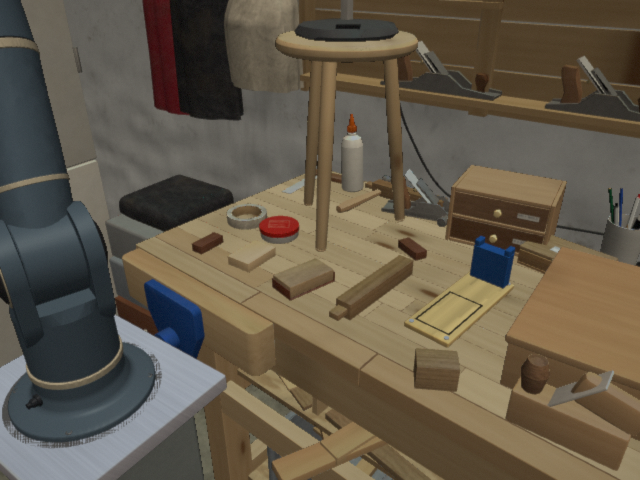

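View pics/side0.png

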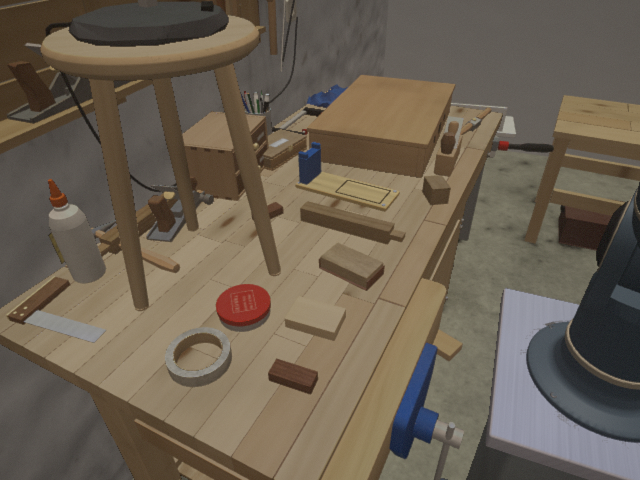

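Run:
```python
from h import *
s=cam("scene"); d=cam("side")
pts={'dark':(.02,[(193,243),(203,249),(223,239),(213,234)],[(270,372),(311,388),(317,375),(278,361)]),
'dark2':(.02,[(399,241)],[(270,208)]),
'pale':(.022,[(229,257),(250,263),(276,250),(256,243)],[(286,318),(331,331),(345,311),(301,298)]),
'sand':(.03,[(273,278),(289,289),(334,271),(316,261)],[(319,258),(364,278),(382,261),(338,244)]),
'leg':(.035,[(335,298),(352,307),(413,264),(401,257)],[(301,219),(388,240),(394,228),(305,205)]),
'outline':(.012,[(420,318),(447,332),(484,301),(457,288)],[(336,190),(386,201),(393,191),(347,180)]),
'cradle':(.012,[(407,319),(438,339),(514,288)],[(295,183),(389,207),(399,193)]),
'wax':(.03,[(279,226)],[(244,304)]),'roll':(.024,[(246,213)],[(198,354)])}
for k,(z,a,b) in pts.items():
    A=back(s,a,z)[:,:2];B=back(d,b,z)[:,:2]
    print(k,(A*1e3).round().tolist(),(B*1e3).round().tolist(), A.mean(0).round(3),B.mean(0).round(3))
for n,c,(x,y,w,h) in (("a",s,(180,200,240,140)),("b",d,(180,160,240,240))):
    cv2.imwrite(f"pics/crop_{n}.png",cv2.resize(c[0][y:y+h,x:x+w],None,fx=2.5,fy=2.5,interpolation=cv2.INTER_CUBIC))
```

```text
dark [[401.0, 186.0], [395.0, 147.0], [454.0, 144.0], [459.0, 180.0]] [[466.0, 184.0], [398.0, 189.0], [398.0, 165.0], [464.0, 162.0]] [0.427 0.164] [0.431 0.175]
dark2 [[675.0, -190.0]] [[673.0, -230.0]] [ 0.675 -0.19 ] [ 0.673 -0.23 ]
pale [[400.0, 73.0], [407.0, 19.0], [481.0, 10.0], [480.0, 67.0]] [[490.0, 77.0], [408.0, 77.0], [402.0, 26.0], [485.0, 23.0]] [0.442 0.042] [0.446 0.051]
sand [[380.0, -67.0], [367.0, -117.0], [471.0, -151.0], [482.0, -98.0]] [[493.0, -85.0], [394.0, -59.0], [376.0, -119.0], [474.0, -141.0]] [ 0.425 -0.108] [ 0.434 -0.101]
leg [[386.0, -210.0], [380.0, -251.0], [579.0, -272.0], [590.0, -239.0]] [[578.0, -192.0], [381.0, -182.0], [380.0, -228.0], [592.0, -248.0]] [ 0.484 -0.243] [ 0.483 -0.213]
outline [[450.0, -354.0], [440.0, -411.0], [568.0, -429.0], [581.0, -370.0]] [[562.0, -374.0], [432.0, -365.0], [428.0, -418.0], [553.0, -432.0]] [ 0.51  -0.391] [ 0.494 -0.397]
cradle [[433.0, -336.0], [413.0, -406.0], [645.0, -461.0]] [[673.0, -371.0], [419.0, -342.0], [412.0, -413.0]] [ 0.497 -0.401] [ 0.501 -0.375]
wax [[563.0, 68.0]] [[568.0, 79.0]] [0.563 0.068] [0.568 0.079]
roll [[581.0, 188.0]] [[584.0, 196.0]] [0.581 0.188] [0.584 0.196]
```

View pics/crop_b.png

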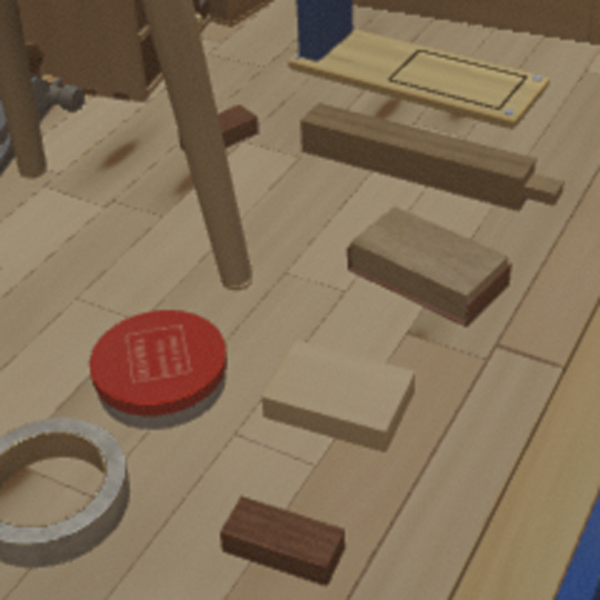

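Run:
```python
from h import *
for p in ((.44,.11,.28),(.43,.17,.02),(.43,-.105,.02),(.46,-.22,.28),(.51,-.395,.1),(.56,-.4,.1)):
  for y in (90,-90,80,-100):
    q=robot.ik(p,[180,0,y]); print(p,y,None if q is None else np.round(q).tolist())
```

```text
(0.44, 0.11, 0.28) 90 [-35.0, 3.0, 16.0, 114.0, -1.0, 63.0, 72.0]
(0.44, 0.11, 0.28) -90 [-54.0, 3.0, 36.0, 115.0, -2.0, 63.0, -107.0]
(0.44, 0.11, 0.28) 80 [-36.0, 3.0, 18.0, 114.0, -1.0, 63.0, 62.0]
(0.44, 0.11, 0.28) -100 [-55.0, 3.0, 37.0, 115.0, -2.0, 63.0, -117.0]
(0.43, 0.17, 0.02) 90 [-29.0, 27.0, 2.0, 126.0, -2.0, 27.0, 66.0]
(0.43, 0.17, 0.02) -90 [-50.0, 29.0, 29.0, 128.0, -29.0, 29.0, -88.0]
(0.43, 0.17, 0.02) 80 [-30.0, 27.0, 4.0, 127.0, -4.0, 27.0, 57.0]
(0.43, 0.17, 0.02) -100 [-51.0, 30.0, 31.0, 128.0, -31.0, 30.0, -96.0]
(0.43, -0.105, 0.02) 90 [-5.0, 26.0, 16.0, 130.0, -16.0, 26.0, 114.0]
(0.43, -0.105, 0.02) -90 [-27.0, 33.0, 45.0, 131.0, -44.0, 33.0, -37.0]
(0.43, -0.105, 0.02) 80 [-7.0, 26.0, 18.0, 130.0, -18.0, 26.0, 106.0]
(0.43, -0.105, 0.02) -100 [-20.0, 30.0, 36.0, 130.0, -36.0, 30.0, -56.0]
(0.46, -0.22, 0.28) 90 [-32.0, 15.0, 64.0, 109.0, -15.0, 65.0, 128.0]
(0.46, -0.22, 0.28) -90 [-34.0, 16.0, 67.0, 109.0, -16.0, 65.0, -50.0]
(0.46, -0.22, 0.28) 80 [-31.0, 15.0, 63.0, 109.0, -14.0, 65.0, 117.0]
(0.46, -0.22, 0.28) -100 [-35.0, 17.0, 69.0, 109.0, -17.0, 65.0, -59.0]
(0.51, -0.395, 0.1) 90 [7.0, 37.0, 39.0, 101.0, -29.0, 52.0, 149.0]
(0.51, -0.395, 0.1) -90 [-5.0, 49.0, 63.0, 102.0, -49.0, 62.0, -14.0]
(0.51, -0.395, 0.1) 80 [2.0, 41.0, 49.0, 101.0, -37.0, 55.0, 146.0]
(0.51, -0.395, 0.1) -100 [-5.0, 49.0, 63.0, 102.0, -49.0, 62.0, -24.0]
(0.56, -0.4, 0.1) 90 [4.0, 42.0, 44.0, 95.0, -34.0, 57.0, 150.0]
(0.56, -0.4, 0.1) -90 [5.0, 42.0, 42.0, 95.0, -33.0, 56.0, -31.0]
(0.56, -0.4, 0.1) 80 [3.0, 43.0, 46.0, 95.0, -36.0, 58.0, 141.0]
(0.56, -0.4, 0.1) -100 [3.0, 43.0, 45.0, 95.0, -35.0, 57.0, -39.0]
```

Run:
```python
from h import *
import pickle
robot.movep([.40,.25,.27],[180,0,-90])
robot.movep([.44,.12,.25],[180,0,-90]); robot.pause(.2)
a=cam("wrist")
robot.movep([.46,-.10,.27],[180,0,-90])
robot.movep([.47,-.24,.27],[180,0,-95]); robot.pause(.2)
b=cam("wrist")
pickle.dump((a,b),open("ab.pkl","wb"))
cv2.imwrite("pics/wa.png",a[0]);cv2.imwrite("pics/wb.png",b[0]); print(robot.current_time(),np.round(robot.current_q()))
```

```text
4.7083 [-24.  17.  58. 108. -16.  64. -55.]
```

View pics/wa.png

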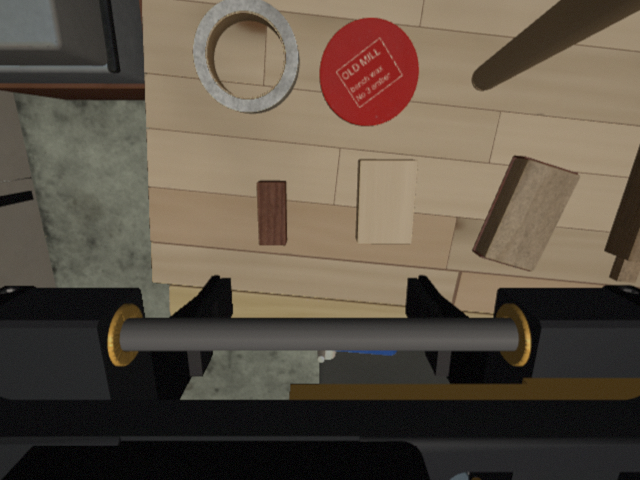

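View pics/wb.png

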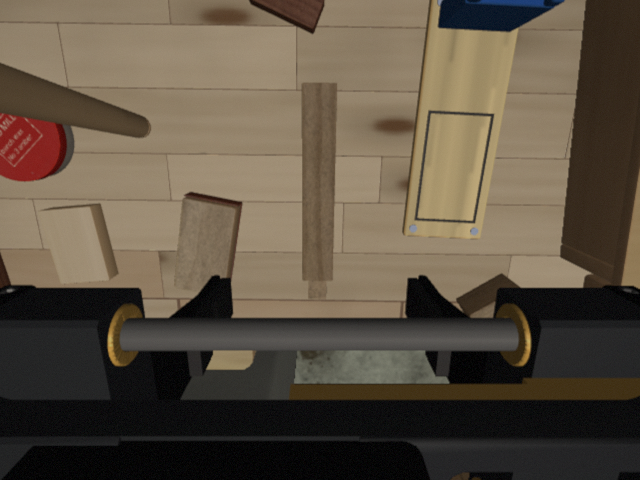

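```bash
cat >> h.py <<'E'
from scipy.optimize import least_squares
def fit(c,uv,z,w,l,idx=None):
    """fit w(x) by l(y) rectangle at height z to corner pixels, in cyclic order; returns x,y,angle of the long axis (deg), residual mm"""
    P=back(c,uv,z)[:,:2]
    C=np.array([[-w,-l],[w,-l],[w,l],[-w,l]])/2
    best=None
    for o in (C,C[::-1]):
      for k in range(4):
        T=np.roll(o,k,0)[:len(P)] if idx is None else np.roll(o,k,0)[idx]
        for a0 in (0,1.57,3.14,4.71):
          f=lambda v:(T@np.array([[np.cos(v[2]),np.sin(v[2])],[-np.sin(v[2]),np.cos(v[2])]])+v[:2]-P).ravel()
          r=least_squares(f,[*P.mean(0),a0])
          if best is None or r.cost<best.cost: best=r
    v=best.x; ang=(np.degrees(v[2])+90)%180; ang=ang-180 if ang>90 else ang
    return v[0].round(4),v[1].round(4),ang.round(1),np.abs(best.fun).max().round(4)*1e3
E
python3 - <<'E'
from h import *
import pickle
a,b=pickle.load(open("ab.pkl","rb"))
print("dark",fit(a,[(258,182),(286,181),(286,244),(259,244)],.02,.03,.07))
print("pale",fit(a,[(359,159),(415,160),(412,243),(358,243)],.022,.06,.09))
print("sand",fit(a,[(528,158),(578,173),(531,270),(481,252)],.03,.062,.114))
print("sandb",fit(b,[(187,199),(242,203),(230,290),(174,287)],.03,.062,.114))
print("leg",fit(b,[(302,83),(336,83),(332,281),(302,281)],.035,.035,.212))
print("outline",fit(b,[(429,111),(494,114),(477,222),(415,219)],.012,.071,.121))
def crop(c,x,y,w,h,f): return cv2.resize(c[0][y:y+h,x:x+w],(int(w*f),int(h*f)),interpolation=cv2.INTER_CUBIC)
im=np.vstack([crop(b,160,0,400,300,2)]); cv2.imwrite("pics/wbz.png",im)
E
```

```text
dark (np.float64(0.4359), np.float64(0.1716), np.float64(-1.0), np.float64(1.4))
pale (np.float64(0.4485), np.float64(0.0498), np.float64(1.2), np.float64(1.6))
sand (np.float64(0.4372), np.float64(-0.0998), np.float64(-17.5), np.float64(5.0))
sandb (np.float64(0.4372), np.float64(-0.1085), np.float64(-15.2), np.float64(7.6))
leg (np.float64(0.4919), np.float64(-0.2387), np.float64(-5.4), np.float64(0.6))
outline (np.float64(0.4993), np.float64(-0.3915), np.float64(-7.2), np.float64(1.4))
```

View pics/wbz.png

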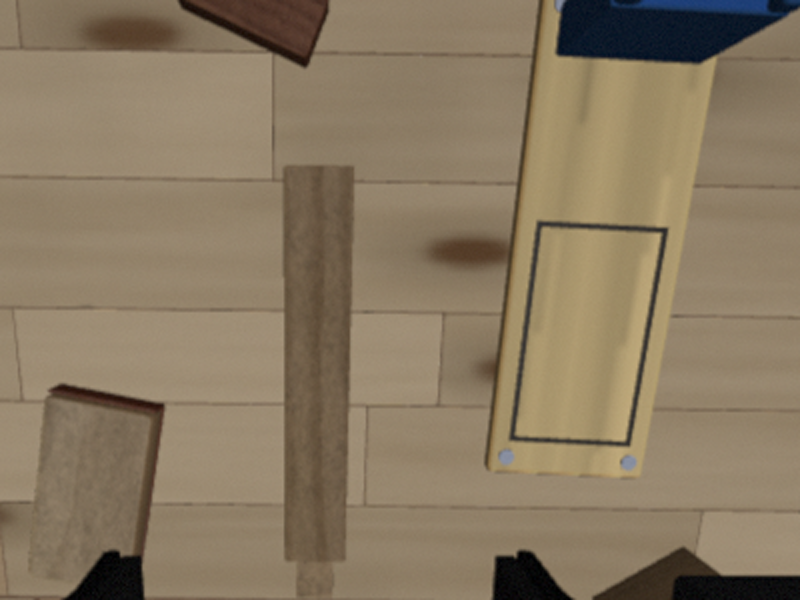

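Run:
```python
from h import *
import pickle
robot.movep([.47,-.395,.22],[180,0,-97]); robot.pause(.2); c=cam("wrist")
robot.movep([.47,-.24,.22],[180,0,-100])
robot.movep([.43,-.103,.2],[180,0,-106]); robot.pause(.2); d=cam("wrist")
pickle.dump((c,d),open("cd.pkl","wb"))
def crop(c,x,y,w,h,f): return cv2.resize(c[0][y:y+h,x:x+w],(int(w*f),int(h*f)),interpolation=cv2.INTER_CUBIC)
cv2.imwrite("pics/wcd.png",np.vstack([crop(c,120,0,400,300,1.0),crop(d,120,0,400,300,1.0)]))
cv2.imwrite("pics/wc.png",crop(c,120,0,400,300,2));cv2.imwrite("pics/wd.png",crop(d,120,0,400,300,2))
print(robot.current_time())
```

```text
7.2
```

View pics/wc.png

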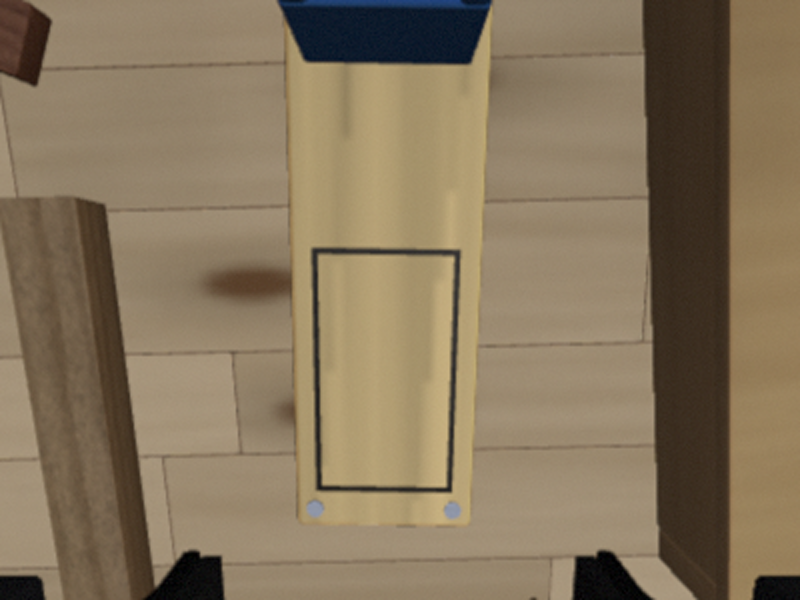

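View pics/wd.png

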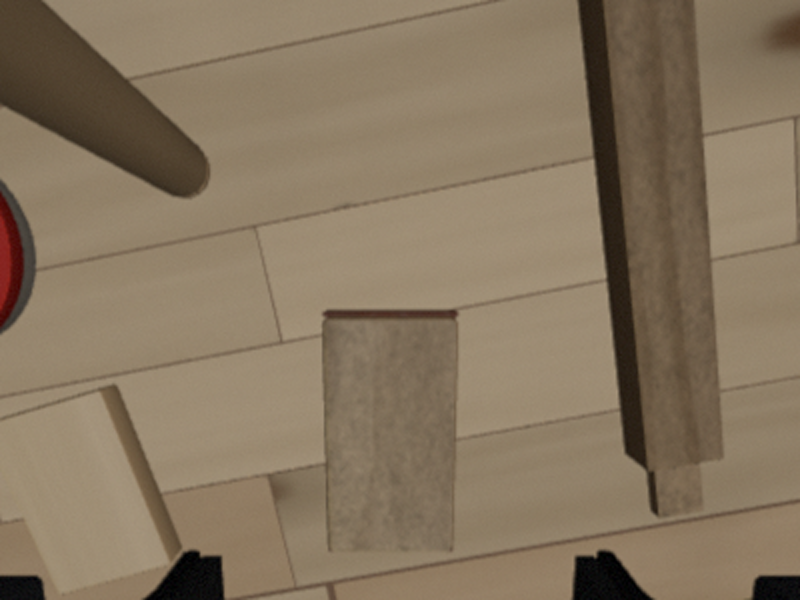

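Run:
```python
from h import *
import pickle
c,d=pickle.load(open("cd.pkl","rb"))
z=lambda L:np.array(L)/2+[120,0]
print("sand",fit(d,z([(323,319),(458,319),(454,551),(329,551)]),.03,.062,.114))
print("outline",fit(c,z([(313,248),(460,251),(451,491),(317,488)]),.012,.071,.121))
# model check of the cradle: base -y corners and saddle inner foot
f=fit(c,z([(313,248),(460,251),(451,491),(317,488)]),.012,.071,.121)
t=np.radians(f[2]); u=np.array([np.cos(t),np.sin(t)]); v=np.array([u[1],-u[0]])
W=lambda x,y,zz:[*(np.array(f[:2])+v*x+u*(y+35)),zz]
m=proj(c,[W(*p) for p in ((-.046,-.115,.012),(.046,-.115,.012),(-.0375,.103,.012),(.0375,.103,.012),(-.0375,.103,.084))]) if 0 else None
W=lambda x,y,zz:[*(np.array(f[:2])+v*x+u*(y+.035)),zz]
print(((proj(c,[W(*p) for p in ((-.046,-.115,.012),(.046,-.115,.012),(-.0375,.103,.012),(.0375,.103,.012))])-[120,0])*2).round())
```

```text
sand (np.float64(0.4341), np.float64(-0.1032), np.float64(-16.1), np.float64(3.1))
outline (np.float64(0.4992), np.float64(-0.3905), np.float64(-7.8), np.float64(1.0))
[[297. 525.]
 [470. 528.]
 [305.  63.]
 [473.  66.]]
```

```bash
cat >> h.py <<'E'
CR=np.array([.4992,-.3905]); CA=-7.8
def pick(x,y,ang,z,opening,squeeze=25,hi=.15):
    yaw=ang-90
    eoat.set_gripper(opening)
    robot.movep([x,y,hi],[180,0,yaw])
    hit=robot.movel([x,y,z],feed=.1,force_limit=8)
    eoat.set_gripper(0.0,squeeze); w=robot.current_grip_width()
    p=robot.current_tool_pos()
    print("pick hit",hit,"width",round(w,4),"z",round(p[2],4))
    robot.movel([x,y,hi+.03],feed=.15); robot.pause(.2)
    print("after lift",round(robot.current_grip_width(),4),np.round(robot.current_wrist_force(),2),robot.current_time())
    return p[2]
def place(x,y,ang,z,opening,hi=.2):
    robot.movep([x,y,hi],[180,0,ang-90])
    robot.movel([x,y,z+.02],feed=.12); robot.pause(.2)
    hit=robot.movel([x,y,z-.004],feed=.02,force_limit=3)
    p=robot.current_tool_pos(); print("place hit",hit,np.round(p,4),"exp z",round(z,4),np.round(robot.current_wrist_force(),1))
    robot.pause(.2)
    eoat.set_gripper(opening); robot.pause(.2)
    robot.movel([x,y,hi],feed=.12); print(robot.current_time())
E
python3 - <<'E'
from h import *
import pickle
z=pick(.4341,-.1032,-16.1,.022,.087)
robot.movep([.46,-.25,.2],[180,0,-100])
place(*CR,CA,z+.012,.080)
robot.movep([.455,-.395,.24],[180,0,-97.8]);robot.pause(.2); c=cam("wrist"); pickle.dump(c,open("e.pkl","wb"))
cv2.imwrite("pics/we.png",cv2.resize(c[0][0:300,120:520],(800,600),interpolation=cv2.INTER_CUBIC))
E
```

```text
pick hit False width 0.0615 z 0.0221
after lift 0.0612 [-0.01  1.12 -0.6 ] 11.1417
place hit True [ 0.4991 -0.3904  0.0341] exp z 0.0341 [0.5 0.8 3.8]
17.5167
```

View pics/we.png

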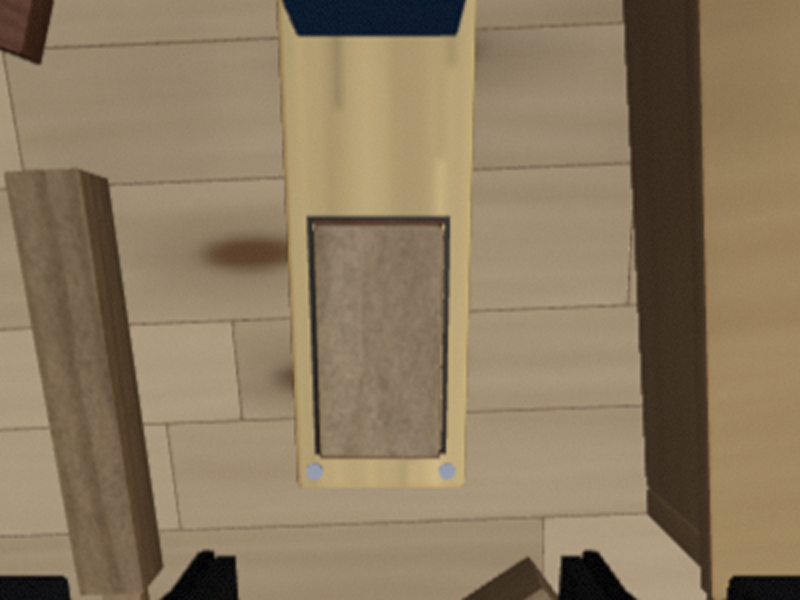

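Run:
```python
from h import *
import pickle
c=pickle.load(open("e.pkl","rb"))
z=lambda L:np.array(L)/2+[120,0]
print("sand",fit(c,z([(311,222),(444,222),(440,457),(320,457)]),.042,.062,.114))
robot.movep([.46,-.25,.2],[180,0,-95]); robot.movep([.44,-.1,.2],[180,0,-92])
h=pick(.4485,.0498,1.2,.020,.085)
robot.movep([.44,-.1,.2],[180,0,-92]); robot.movep([.46,-.25,.2],[180,0,-95])
place(*CR,CA,h+.042,.080)
robot.movep([.455,-.395,.24],[180,0,-97.8]);robot.pause(.2); c=cam("wrist"); pickle.dump(c,open("f.pkl","wb"))
cv2.imwrite("pics/wf.png",cv2.resize(c[0][0:300,120:520],(800,600),interpolation=cv2.INTER_CUBIC))
```

```text
sand (np.float64(0.4994), np.float64(-0.3909), np.float64(-7.5), np.float64(1.9))
pick hit False width 0.0598 z 0.0201
after lift 0.0599 [-0.89 -0.07 -1.67] 23.95
place hit True [ 0.4991 -0.3904  0.0627] exp z 0.0621 [-0.3  0.   4.2]
30.5167
```

View pics/wf.png

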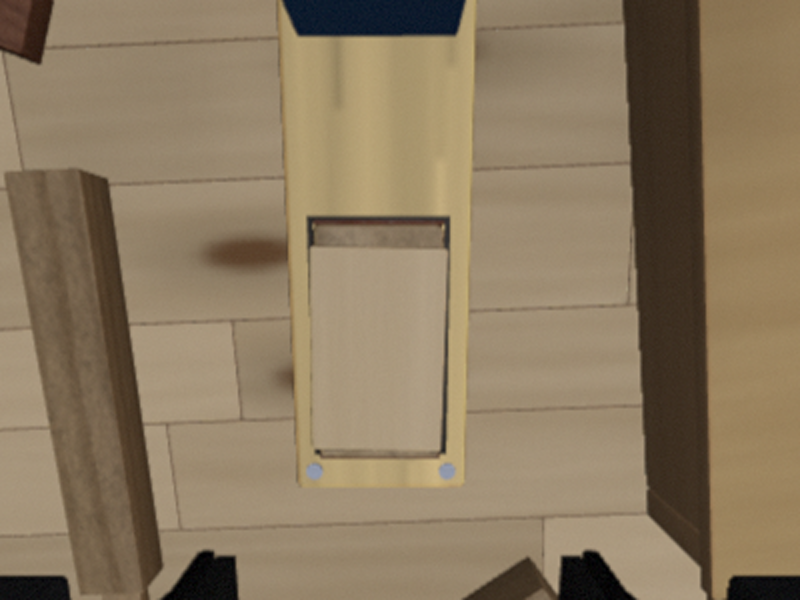

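Run:
```python
from h import *
import pickle
c=pickle.load(open("f.pkl","rb"))
z=lambda L:np.array(L)/2+[120,0]
print("pale",fit(c,z([(309,246),(448,248),(440,453),(314,449)]),.064,.06,.09))
robot.movep([.46,-.25,.2],[180,0,-95]); robot.movep([.44,-.1,.2],[180,0,-92]); robot.movep([.44,.05,.2],[180,0,-91])
h=pick(.4359,.1716,-1,.020,.06,20)
robot.movep([.44,.05,.2],[180,0,-91]);robot.movep([.44,-.1,.2],[180,0,-92]); robot.movep([.46,-.25,.2],[180,0,-95])
place(*CR,CA,h+.064,.06,hi=.22)
robot.movep([.455,-.395,.26],[180,0,-97.8]);robot.pause(.2); c=cam("wrist"); pickle.dump(c,open("g.pkl","wb"))
cv2.imwrite("pics/wg.png",cv2.resize(c[0][0:300,120:520],(800,600),interpolation=cv2.INTER_CUBIC))
```

```text
pale (np.float64(0.498), np.float64(-0.3908), np.float64(-8.7), np.float64(0.8))
pick hit False width 0.0297 z 0.02
after lift 0.0299 [-0.28 -0.8  -0.85] 37.8417
place hit True [ 0.4991 -0.3904  0.0845] exp z 0.084 [-0.9 -0.5  4.8]
45.0583
```

View pics/wg.png

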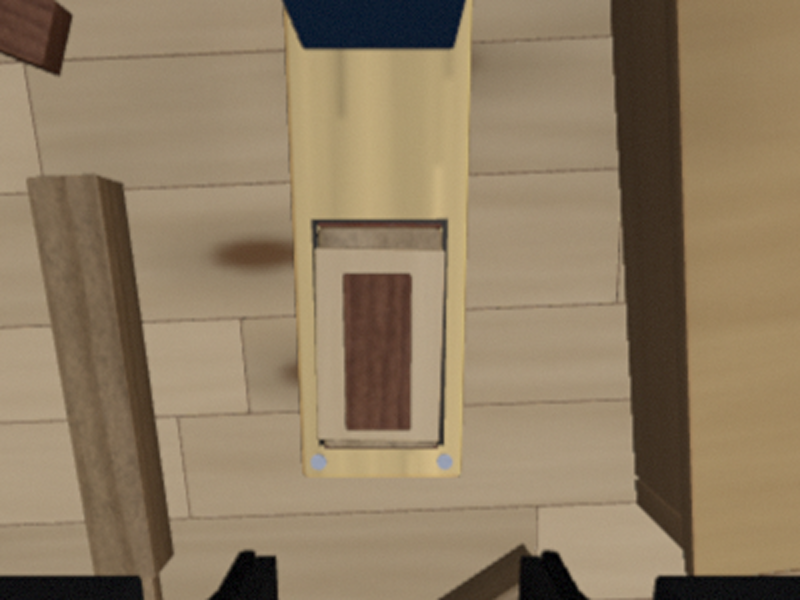

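Run:
```python
from h import *
import pickle
c=pickle.load(open("g.pkl","rb")); a,b=pickle.load(open("ab.pkl","rb"))
z=lambda L:np.array(L)/2+[120,0]
print("dark",fit(c,z([(343,274),(412,274),(410,430),(345,429)]),.084,.03,.07))
P=back(c,z([(28,179),(97,175),(157,573)]),.035)[:,:2];Q=back(b,[(302,83),(336,83),(332,281),(302,281)],.035)[:,:2]
print(P.round(4).tolist(),Q.round(4).tolist())
ang=-5.4; u=np.array([np.cos(np.radians(ang)),np.sin(np.radians(ang))]); g=np.array([.4919,-.2387])-.004*u
cu=np.array([np.cos(np.radians(CA)),np.sin(np.radians(CA))])
robot.movep([.46,-.3,.24],[180,0,-97])
h=pick(*g,ang,.022,.06,40)
robot.movep([.5,-.32,.22],[180,0,-97])
t=CR+.052*cu
robot.movep([*t,.22],[180,0,CA-90]); robot.pause(.2)
s=cam("side"); cv2.imwrite("pics/held.png",cv2.resize(s[0][100:340,220:540],(800,600),interpolation=cv2.INTER_CUBIC))
c=cam("wrist"); pickle.dump((h,t,c),open("leg.pkl","wb"))
cv2.imwrite("pics/wheld.png",c[0])
print(robot.current_moment())
```

```text
dark (np.float64(0.4975), np.float64(-0.3906), np.float64(-8.1), np.float64(0.7))
[[0.598, -0.233], [0.5952, -0.2665], [0.3878, -0.2478]] [[0.5985, -0.2319], [0.5957, -0.2654], [0.3852, -0.246], [0.3881, -0.2115]]
pick hit False width 0.0347 z 0.0221
after lift 0.0351 [ 0.83 -0.55 -1.7 ] 50.275
[-0.07383587  0.21031999 -0.05763098]
```

View pics/wheld.png

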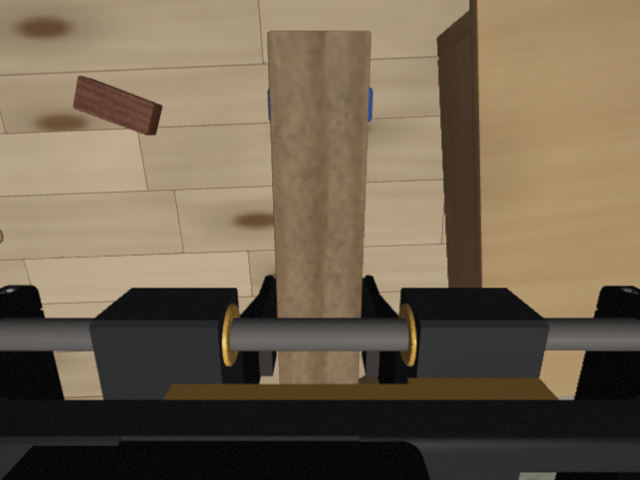

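View pics/held.png

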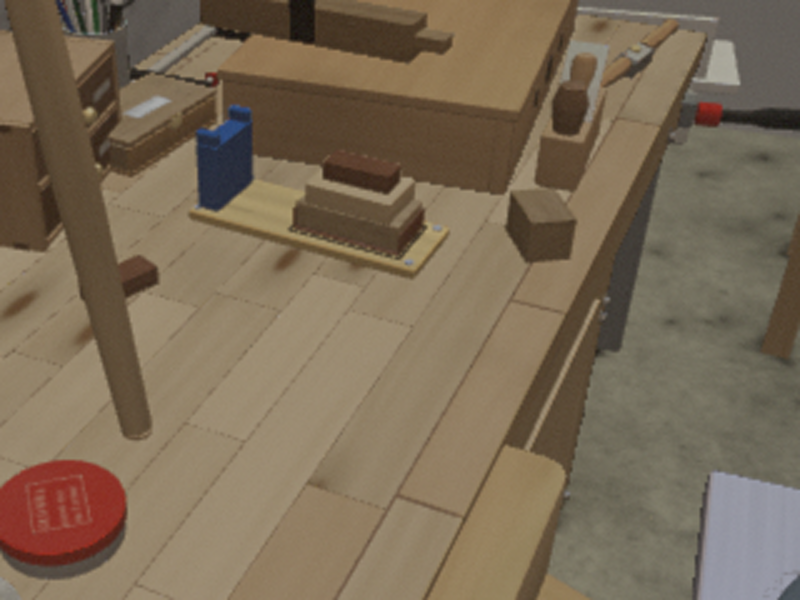

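Run:
```python
from h import *
import pickle
h,t,c=pickle.load(open("leg.pkl","rb"))
cu=np.array([np.cos(np.radians(CA)),np.sin(np.radians(CA))]); cv=np.array([cu[1],-cu[0]])
P=back(c,[(268,31),(371,31)],.22-h+.035)[:,:2]; print("width",np.linalg.norm(P[0]-P[1]),"end along from mark",(P-CR)@cu,"lateral",(P-CR)@cv)
```

```text
width 0.03426954546910664 end along from mark [0.1615599  0.16159441] lateral [-0.01845649  0.01581303]
```

Run:
```python
from h import *
import pickle
h,t,_=pickle.load(open("leg.pkl","rb"))
place(*t,CA,h+.084,.055,hi=.24)
cu=np.array([np.cos(np.radians(CA)),np.sin(np.radians(CA))])
robot.movep([*(CR-.0*cu),.3],[180,0,CA-90]); robot.pause(.3)
c=cam("wrist"); s=cam("side"); pickle.dump((c,s),open("fin.pkl","wb"))
cv2.imwrite("pics/f1.png",cv2.resize(c[0][0:300,120:520],(800,600),interpolation=cv2.INTER_CUBIC))
sc=cam("scene")
f=lambda i,x,y:cv2.resize(i[y:y+140,x:x+160],(640,560),interpolation=cv2.INTER_CUBIC)
cv2.imwrite("pics/f2.png",cv2.resize(np.hstack([f(s[0],260,110),f(sc[0],380,210)]),(800,350)))
print(robot.current_time(),robot.current_grip_width())
```

```text
place hit True [ 0.5507 -0.3975  0.1065] exp z 0.1061 [1.2 0.  4.2]
56.3083
57.175 0.05512658388672642
```

View pics/f1.png

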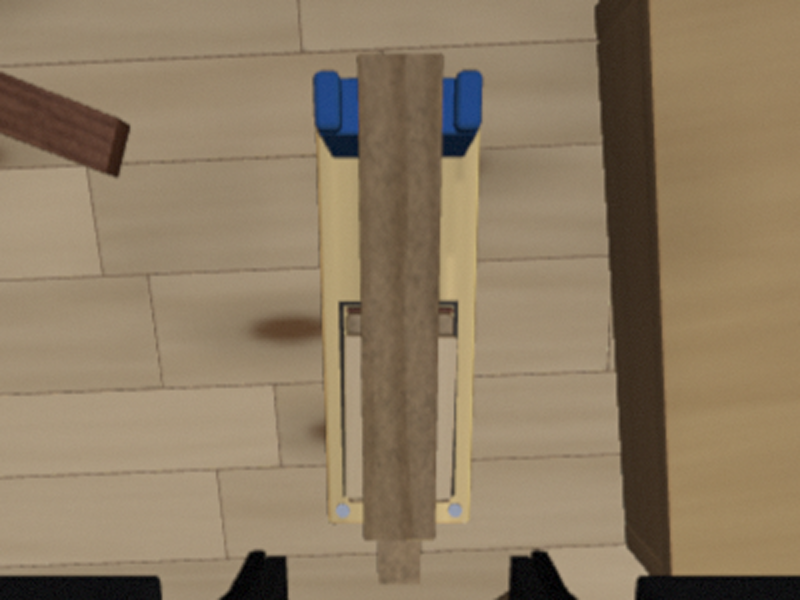

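View pics/f2.png

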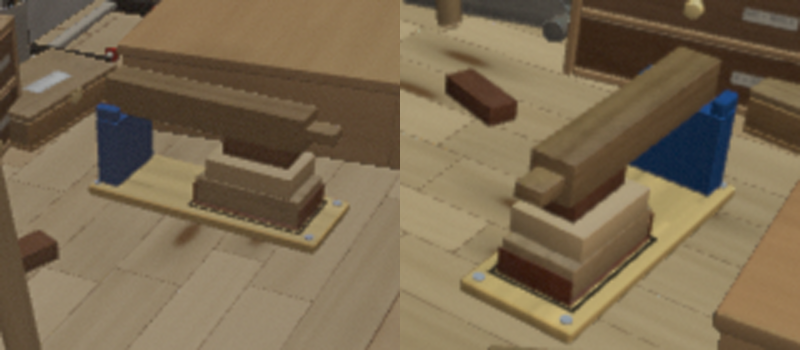

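Run:
```python
from h import *
import pickle
c,s=pickle.load(open("fin.pkl","rb"))
cu=np.array([np.cos(np.radians(CA)),np.sin(np.radians(CA))]); cv=np.array([cu[1],-cu[0]])
z=lambda L:np.array(L)/2+[120,0]
for n,L,h in (("leg end",[(358,54),(443,54)],.119),("leg shoulder",[(363,539),(436,539)],.119),("cheek outer",[(327,71),(469,71)],.097),("tip",[(379,583),(420,583)],.108)):
    P=back(c,z(L),h)[:,:2]; print(n,((P-CR)@cu-.035).round(4),((P-CR)@cv).round(4))
sign_off()
```

```text
leg end [0.1266 0.1267] [-0.0169  0.0177]
leg shoulder [-0.0841 -0.084 ] [-0.0175  0.0183]
cheek outer [0.1258 0.1258] [-0.0316  0.0304]
tip [-0.1126 -0.1126] [-0.0101  0.0111]
the job is handed in; nothing more can be done
```

I finished the job and handed it in at about 57 s of robot time. The sanding block, pale offcut and dark block are stacked on the outline in that order. The leg lies across the saddle and the stack, with its tenon pointing out past the stack. For the dark block I took the one farthest to the robot's left, at about (0.436, 0.172).

**Stack:** After each placing, the wrist camera put the block within about 2 mm and 1° of the outline's centre and direction.

**Leg:** The plain end measures at cradle y = 126.6 mm, against 127 mm for the saddle's outer face. It is centred across the cradle to about 0.5 mm and lies level between the cheeks. It came down at TCP height 0.1065 m, where 0.1061 m was expected.

**Bystanders and forces:** I did not touch the masking tape or the wax tin. The wrist-force readings I took stayed under about 5 N.

**Small disagreements:**
- The pale offcut, dark block and leg stopped about 0.5 mm above their expected heights.
- The side and wrist views differ by 1 to 2 mm, which is within the calibration's accuracy.
- Before it was set down, the held leg looked about 1.3 mm off centre; this did not show in the final view.

No check failed.

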